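# Roll a drawing tube under the document camera and take its picture

## Robot

A 6-joint arm with a two-finger parallel gripper is mounted at the origin on the work surface. World frame = base frame: x ahead of the robot, y to its left, z up, the work surface at z = 0. Lengths are in mm, angles in rad, forces in N, time in s.
With the tool pointing down it reaches from about 375 to 900 mm from the base axis. Payload 3.1 kg.
Tool frame: the origin (TCP) lies at the very end of the fingers, on their centre line; the grasp point (between the pads) lies 19 mm behind it; z points along the fingers, y is the line along which they close (so a half turn about z gives the same grasp; the last joint's range is limited). The gripper opens to 87 mm and grips with 3 to 60 N. Pads are 19 mm wide; open, the fingers measure 117 mm over their backs; the gripper's body (75 mm by 190 mm) begins 51 mm behind the grasp point.
Start: joints at [-1.395, 0.527, 1.433, -0, 1.181, -0.178], TCP at [216.562, -586.257, 222.548] pointing down, gripper open.
Joint ranges: [-3.08, 3.08], [-0.75, 2.2], [0.22, 2.44], [-1.43, 4.57], [0, 2.65], [-2.85, 2.85]. Speed limits (rad/s): [2.79, 2.79, 3.14, 3.14, 3.14, 3.14].

## Interface

Orientations are given as [roll, pitch, yaw] about the fixed x, y, z axes, in that order (R = Rz(yaw) Ry(pitch) Rx(roll)).
In Python, from rig import env gives the robot as it stands.
- The arm moves only by the tool carry_out, never from a script. Its argument "steps" is a list of rows, each a list of 7 numbers: the shift along the world's x, y, z in mm, then the turn, a rotation vector about the world's x, y, z in degrees, then the finger opening in mm, from 0 to 87. A call has 1 to 12 rows; each row shifts and turns the commanded pose from where the row before left it; what a row does not reach is not made up. A row lasts 1/8 s, in which the tool goes at most 62.5 mm and 10.7 degrees, less where a joint would pass 70% of its speed; a pose out of reach is approached as far as the arm can. A call is refused whole if a number of a shift passes 62.5 or a number of a turn 10.7, either way. A call with a gripper value outside its range is refused whole. The fingers move at their own pace and stop on an object; "grip_force" is the grip in N (left out, the last holds). Time passes only in rows, so rows that do not move let the fingers close. It gives the time, the measured TCP pose, the force, the opening and the grip force at its end, in the units of the state.
- env.get_state(): the state, without advancing time (a new reading comes with each control period).
- env.camera(name): name is "scene" or "side" or "wrist"; returns a dict with "frame" (480x640x3 uint8, blue, green, red), "vertical_fov" (degrees; the focal length in pixels is half the picture's height over the tangent of half this angle, whatever the lens; pixels are square), "cx", "cy" (the principal point, pixels), "R" (3x3) and "t" (3): a world point X has camera coordinates R X + t. Camera axes: x right, y down, z forward; pixel columns grow to the right and rows downward; lengths in mm; the calibration is good to about 2 mm. A picture is of the moment at which its call begins. There is no depth.
- env.hand_in(): hands the job in; it is judged then, once.
Trained networks look in a picture, given as the dict that the camera call returned (one of the last four; its "shot" number tells which), for a name from the list of things; names that differ only in an ending like _2 or _b are one class to them, and where a whole thing is asked for, a point or a joint stands for the part that bears it (a point fixed in the world has none). Each returns a list of dicts, best first, with "confidence" (0 to 1); they miss things now and then, are a little off and sometimes report something else, mostly with a low value. They report only what shows in the picture. A call takes as long as a camera call.
- env.recognise(query, picture): "at" ([x, y, z] in mm, in the coordinates of the camera as it stood for that picture, good to about 4 mm: the middle of the surface that is visible of it).
- env.silhouettes(query, picture): "region" (480x640 bool, what is visible of it).
The state is a dict: "time": time; "q": joint angles; "qvel": joint speeds; "joint_efforts": joint torques, N m; "eef_pos": TCP position; "ee_rot": TCP orientation; "contact_force": force on the tool from outside, world axes, zero at the start; "wrist_torque": the same for the moment, N m; "grip_width": finger opening in mm; "grip_force": force on a finger pad.
Only numpy, scipy, OpenCV 4.12 (cv2) and the standard library are available. Lean on these libraries where they do the work, as an engineer would, in place of code of your own. Each camera call takes 0.05 s, during which the arm holds its last target. There are 200 camera calls.

## Task

Photograph the thick cardboard drawing tube: with a fingertip on top of it, roll it over the desk until it lies along the white centre line of the document camera's mat, let go so that it stays there at rest, then press the shutter button and let it come up again. Roll the tube only: never pick it up, crush it or push it from low down, and do not press the button before the tube is in place. Leave the slim tube and the other things on the desk where they are.

Things in the scene. Friction and masses are not known exactly. Their poses are not given: they have to be found in the camera images.
- scanner: document camera, fixed. Origin: centre of its dark mat, at desk height; mat 340 (x) by 240 mm (y), 1 mm, no step: things on it stand at desk height. White centre line, 2.5 mm wide, along x at y = 0. The foot (26 mm high) and column stand beyond it at x 225 to 325 mm; the head hangs at x 175 to 275 mm, 340 to 390 mm up. May be turned slightly about z.
- plan_tube: thick cardboard tube lying on its side, 280 mm long, 0.25 to 0.55 kg. End flanges 80 mm across, 6 mm wide, carry it; cardboard between is 77 mm across, top 78.5 mm up. Origin: on its axis, mid-length, 40 mm up; x along the axis, y and z turn as it rolls. Starts 110 to 160 mm left or right of the line, nearly parallel. Rolls 40 mm per rad; let go slowly, it stops within mm; a light press grips
- slim_tube: a second, slim cardboard tube, 300 mm long and 50 mm across, lying on the other side of the mat; not to be touched. Origin: on its axis at mid-length, 25 mm above the desk; x is its axis.
- shutter (a joint): the shutter button's travel in m: 0 up, 0.006 fully down; it starts to move at 1.5 N, takes 5 N fully down, and springs back up
- shutter_top (a point): centre of the top of the shutter button, a round grey cap 36 mm across standing on a 52 mm round black base fixed to the desk, top 22 mm above the desk; it stands off to the left or to the right of the tubes. Press straight down.
- stamp: a wooden hand stamp, 62 mm long, 32 mm wide, 86 mm high; origin under its centre, loose
- loupe: a round stand loupe, 52 mm across, 44 mm high, beyond the far end of the left-hand tube; origin under its centre, loose
- scale_bar: a flat white photo scale bar, 160 x 24 x 6 mm, lying between the mat's far edge and the camera's foot; origin under its centre, loose
- stapler: a desk stapler, 150 mm long, 60 mm high; origin under its centre, loose
- punch: a two-hole punch, 115 x 100 mm, 75 mm high; origin under its centre, loose
- tape_stand: a tape dispenser, 150 x 55 mm, 90 mm high; origin under its centre, loose
- pen_cup: a round steel pen cup, 76 mm across, 100 mm high, pens to 160 mm; origin under its centre, loose

How it is judged (in metres and radians):
On the way, in this order (a step that is already met when the one before it is completed fails the run):
1. the tube has rolled (not slid) through at least a quarter turn (angle between plan_tube's own z axis and vertical above 1.6 rad), for 0.05 s.
2. the tube lies at rest along the mat's centre line, let go (y of plan_tube in the frame of scanner between -0.015 and 0.015 m and x of plan_tube in the frame of scanner between -0.045 and 0.045 m and angle between the x axis of plan_tube and the x axis of scanner, either way round below 0.14 rad and height (world z) of plan_tube below 0.045 m and linear speed of plan_tube below 0.01 m/s and contact force between each of the arm, the fingers and plan_tube below 0.1 N), for 0.3 s.
3. the shutter button is pressed with the tube in place (y of plan_tube in the frame of scanner between -0.015 and 0.015 m and x of plan_tube in the frame of scanner between -0.045 and 0.045 m and angle between the x axis of plan_tube and the x axis of scanner, either way round below 0.14 rad and height (world z) of plan_tube below 0.045 m and value of joint shutter above 0.004 m), for 0.05 s.
At the end, for the whole second after the job is handed in: The thick tube rests on the desk, axis within 15 mm and 8 degrees of the mat's centre line, its middle within 45 mm of the line's; the shutter was pressed (4 of its 6 mm) with the tube in place and is up again; the slim tube and other loose things have moved under 20 mm (all of step 2 and value of joint shutter below 0.002 m and distance of each of slim_tube, stamp, loupe, scale_bar, stapler, punch, tape_stand, pen_cup from where it was at the start of the episode below 0.02 m); the robot touches nothing.
It fails at once if the thick tube is lifted off the desk (height (world z) of plan_tube above 0.052 m).
It fails at once if the thick tube is pushed or gripped with the fingertips below about its mid-height instead of on top (contact force between the fingers and plan_tube above 1 N and height (world z) of the grasp point below 0.053 m).
It fails at once if the cardboard is crushed (over 60 N) (contact force between the fingers and plan_tube above 60 N).
It fails at once if the shutter is pressed before the tube is in place (value of joint shutter above 0.003 m and not (y of plan_tube in the frame of scanner between -0.015 and 0.015 m and x of plan_tube in the frame of scanner between -0.045 and 0.045 m and angle between the x axis of plan_tube and the x axis of scanner, either way round below 0.14 rad and height (world z) of plan_tube below 0.045 m)).
It fails at once if the slim tube or another loose thing on the desk is knocked or moved (20 mm) (distance of any of slim_tube, stamp, loupe, scale_bar, stapler, punch, tape_stand, pen_cup from where it was at the start of the episode above 0.02 m).
It also fails if it takes over 59 s, if anything falls off the work surface, if the arm or the gripper's body presses on something with over 40 N, if the wrist force passes 120 N, or if a joint passes its speed limit or range.

## Working session

There is one attempt and no reset: what is moved stays moved. The work goes in short steps, Python scripts to look and compute and a tool call to move; the robot and the scene stay as the last step left them, time stands still between calls to the robot, and variables do not carry over. Pictures are saved under pics/ and viewed, at most 10 in all, crops included, and the job is handed in when it is done.

Besides the shell and the picture viewer there is one more tool, called after "Request:" as name(argument=value, ...), one argument or row to a line, values as JSON. carry_out: Moves the arm, as the interface text tells. Its arguments: {"type":"object","properties":{"steps":{"type":"array"},"grip_force":{"type":"number"}},"required":["steps"]}

```bash
mkdir -p pics; cat > h.py <<'E'
import numpy as np, cv2
from rig import env
def K(p):
    f=p["frame"].shape[0]/2/np.tan(np.radians(p["vertical_fov"])/2); return f,p["cx"],p["cy"]
def w(p,c): return np.array(p["R"]).T@(np.array(c)-np.array(p["t"]))
def plane(p,u,v,z):
    f,cx,cy=K(p); R=np.array(p["R"]);C=-R.T@np.array(p["t"])
    d=R.T@np.array([(u-cx)/f,(v-cy)/f,1.]); return C+d*(z-C[2])/d[2]
E
python3 - <<'E'
from h import *
for n in("scene","side"):
    p=env.camera(n); cv2.imwrite(f"pics/{n}0.png",p["frame"])
    print(n,p["vertical_fov"],w(p,[0,0,0]).round())
    for q in("scanner","plan_tube","slim_tube","shutter_top","stamp","loupe","stapler","punch","tape_stand","pen_cup"):
        print(q,[(w(p,r["at"]).round().tolist(),round(r["confidence"],2)) for r in env.recognise(q,p)[:2]])
s=env.get_state();print(s["eef_pos"],s["ee_rot"],s["time"],s["contact_force"])
E
```

```text
scene 50.815468041756674 [1159. -610.  974.]
scanner [([684.0, -25.0, 1.0], 0.61)]
plan_tube [([592.0, 95.0, 71.0], 0.88), ([686.0, -395.0, 29.0], 0.23)]
slim_tube [([580.0, -179.0, 46.0], 0.65)]
shutter_top [([497.0, -330.0, 21.0], 0.74)]
stamp [([460.0, 363.0, 31.0], 0.88), ([680.0, 342.0, 56.0], 0.74)]
loupe [([800.0, 122.0, 38.0], 0.69), ([682.0, -24.0, 0.0], 0.49)]
stapler []
punch [([679.0, 342.0, 58.0], 0.85)]
tape_stand [([684.0, -400.0, 28.0], 0.81)]
pen_cup [([320.0, 392.0, 75.0], 0.78), ([686.0, -25.0, -1.0], 0.56)]
side 42.42504241338199 [ 436.  896. 1160.]
scanner [([676.0, -20.0, 1.0], 0.72)]
plan_tube [([561.0, 136.0, 69.0], 0.57)]
slim_tube [([555.0, -157.0, 39.0], 0.83)]
shutter_top [([789.0, 144.0, 44.0], 0.72), ([503.0, -327.0, 24.0], 0.59)]
stamp [([457.0, 386.0, 25.0], 0.87)]
loupe [([791.0, 146.0, 45.0], 0.71)]
stapler [([288.0, -324.0, 58.0], 0.75), ([675.0, -21.0, -1.0], 0.17)]
punch [([661.0, 363.0, 59.0], 0.94)]
tape_stand [([658.0, -373.0, 30.0], 0.79), ([499.0, -325.0, 22.0], 0.6)]
pen_cup [([314.0, 412.0, 64.0], 0.71)]
[ 216.55521959 -586.26031098  222.55952946] [ 3.14158580e+00 -1.26533468e-05  3.53748415e-01] 1.1 [-0.89146143 -0.8952243   0.58653901]
```

View pics/scene0.png

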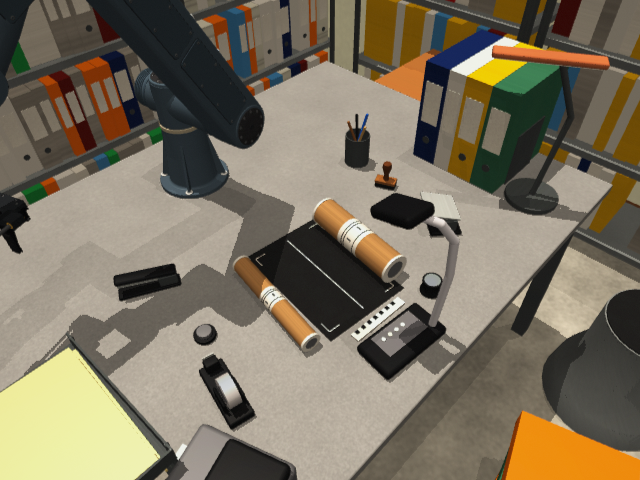

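View pics/side0.png

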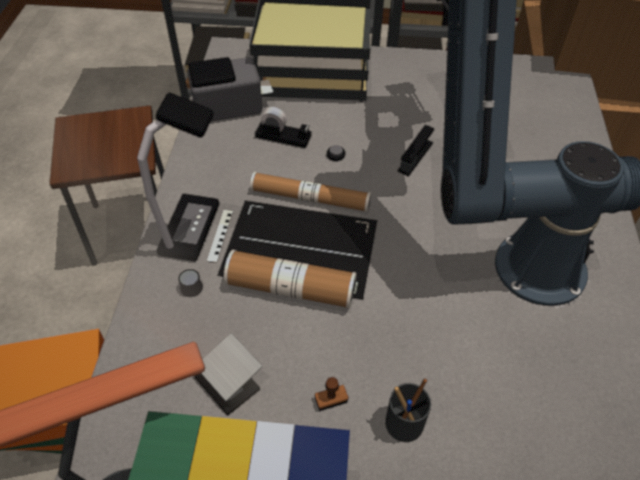

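The scene view shows the thick tube on the left of the line, from (322,208) to (395,268). The white line runs from (288,240) to (363,307), the slim tube lies to the right, and the button is at (205,333). The side view agrees. Next I'll fit the tube and the line numerically.

```bash
cat >> h.py <<'E'
from scipy.optimize import minimize
def proj(p,X):
    f,cx,cy=K(p); c=np.array(X)@np.array(p["R"]).T+np.array(p["t"]); return c[:,:2]/c[:,2:]*f+[cx,cy]
def tube_pts(x,y,a,L=280,r=40):
    th=np.linspace(0,2*np.pi,40); P=[]
    for s in(-L/2,L/2):
        P+= [[x+s*np.cos(a)-r*np.cos(t)*np.sin(a), y+s*np.sin(a)+r*np.cos(t)*np.cos(a), r+r*np.sin(t)] for t in th]
    return np.array(P)
def fit_tube(obs,x0,L=280,r=40,q="plan_tube"):
    ms=[]
    for p in obs:
        for s in env.silhouettes(q,p)[:1]:
            ms.append((p,s["region"]))
    def cost(v):
        c=0
        for p,m in ms:
            h=cv2.convexHull(proj(p,tube_pts(v[0],v[1],v[2]/1000,L,r)).astype(np.float32))
            im=np.zeros(m.shape,np.uint8); cv2.fillPoly(im,[np.round(h*16).astype(np.int32)],1,shift=4)
            im=im>0; c+=1-(im&m).sum()/(im|m).sum()
        return c/len(ms)
    r_=minimize(cost,x0,method="Nelder-Mead",options=dict(initial_simplex=np.array(x0)+np.array([[0,0,0],[15,0,0],[0,15,0],[0,0,60]])))
    return r_.x,r_.fun
def line(p,z=1,x=(520,850),y=(-100,60)):
    """white centre line ends, world"""
    g=p["frame"].min(2); u=np.argwhere(g>110)[:,::-1]
    P=np.array([plane(p,a,b,z) for a,b in u])
    k=(P[:,0]>x[0])&(P[:,0]<x[1])&(P[:,1]>y[0])&(P[:,1]<y[1])
    im=np.zeros(g.shape,np.uint8); im[u[k,1],u[k,0]]=1
    n,lab,st,c=cv2.connectedComponentsWithStats(im,connectivity=8)
    out=[]
    for i in range(1,n):
        if st[i,4]>25:
            Q=P[[lab[b,a]==i for a,b in u]]; m=Q.mean(0)[:2]; d=np.linalg.svd(Q[:,:2]-m)[2][0] if len(Q)<3000 else np.array([1,0]); d*=np.sign(d[0])
            e=(Q[:,:2]-m)@d; o=(Q[:,:2]-m)@np.array([-d[1],d[0]])
            out.append((st[i,4],(m+d*(e.min()+e.max())/2).round(1),np.arctan2(d[1],d[0]).round(4),np.ptp(e).round(),o.std().round(1)))
    return out
E
python3 - <<'E'
from h import *
ps=[env.camera(n) for n in("scene","side")]
for p in ps:
    print(line(p))
    print(fit_tube([p],[575,115,-150.]))
print(fit_tube(ps,[575,115,-150.]))
print("slim",fit_tube(ps,[570,-160,-150.],300,25,"slim_tube"))
for p in ps:
  for q in("shutter","scale_bar"): print(q,[(w(p,r["at"]).round().tolist(),round(r["confidence"],2)) for r in env.recognise(q,p)[:2]])
E
```

```text
[(np.int32(97), array([615.4, -13.1]), np.float64(-0.0985), np.float64(191.0), np.float64(1.2)), (np.int32(945), array([754.7, -20.3]), np.float64(1.453), np.float64(164.0), np.float64(13.3)), (np.int32(835), array([807.9, -19.3]), np.float64(-1.4572), np.float64(130.0), np.float64(14.5))]
(array([ 568.05052267,  114.36982729, -116.8527424 ]), np.float64(0.03612629022465086))
[(np.int32(920), array([763.8, -19.2]), np.float64(1.5049), np.float64(162.0), np.float64(14.5)), (np.int32(54), array([724.8,  39.4]), np.float64(1.43), np.float64(40.0), np.float64(2.7)), (np.int32(251), array([578.8,  49.5]), np.float64(-0.0508), np.float64(79.0), np.float64(6.4))]
(array([ 569.6907713 ,  115.00943454, -120.36373902]), np.float64(0.06007872384503832))
(array([ 567.7164419 ,  114.42158344, -122.28629377]), np.float64(0.05369615303413261))
slim (array([ 558.14836786, -166.29937838, -121.19202247]), np.float64(0.5405679513184585))
shutter [([505.0, -331.0, 26.0], 0.75)]
scale_bar [([758.0, -28.0, 7.0], 0.71), ([292.0, -350.0, 37.0], 0.48)]
shutter [([499.0, -327.0, 22.0], 0.52)]
scale_bar [([756.0, -13.0, 12.0], 0.66), ([460.0, 381.0, 28.0], 0.27)]
```

```bash
python3 - <<'E'
from h import *
for n in("scene","side"):
    p=env.camera(n)
    g=p["frame"].max(2); g=cv2.morphologyEx(g,cv2.MORPH_TOPHAT,np.ones((9,9)))
    u=np.argwhere(g>35)[:,::-1]; P=np.array([plane(p,a,b,1) for a,b in u])
    k=(P[:,0]>400)&(P[:,0]<740)&(abs(P[:,1]+13+0.1*(P[:,0]-615))<25); Q=P[k][:,:2].astype(np.float32)
    vx,vy,x0,y0=cv2.fitLine(Q,cv2.DIST_HUBER,0,1,.01).ravel(); d=np.array([vx,vy])*np.sign(vx)
    e=(Q-[x0,y0])@d;o=(Q-[x0,y0])@[-d[1],d[0]]; e=np.sort(e[abs(o)<4]); print(n,len(e),"yaw",np.arctan2(d[1],d[0]),"ends",[x0,y0]+e[0]*d,[x0,y0]+e[-1]*d, np.diff(e).max())
    c=[x0,y0]+(e[0]+e[-1])/2*d; print("mid",c,e[-1]-e[0])
    t=np.arctan2(d[1],d[0]);R=np.array([[np.cos(t),-np.sin(t)],[np.sin(t),np.cos(t)]])
    im=p["frame"].copy()
    q=proj(p,np.c_[np.array([[-170,-120],[170,-120],[170,120],[-170,120]])@R.T+c,np.ones(4)])
    cv2.polylines(im,[np.round(q).astype(int)],1,(0,0,255))
    hx=proj(p,tube_pts(568,114.5,-.12)); h=cv2.convexHull(hx.astype(np.float32)); cv2.polylines(im,[np.round(h).astype(int)],1,(0,255,0))
    b=proj(p,[[500+18*np.cos(a),-328+18*np.sin(a),22] for a in np.linspace(0,6.28,20)]); cv2.polylines(im,[np.round(b).astype(int)],1,(255,0,0))
    s={"scene":(180,180,260,180),"side":(200,120,200,200)}[n]
    cv2.imwrite(f"pics/{n}1.png",cv2.resize(im[s[1]:s[1]+s[3],s[0]:s[0]+s[2]],None,fx=3,fy=3))
E
```

```text
scene 238 yaw -0.10009977 ends [411.78528    7.255351] [739.5724   -25.666096] 19.880379
mid [575.67883   -9.205372] 329.43622
side 340 yaw -0.10613328 ends [413.9508     9.102794] [738.67615  -25.491364] 20.699295
mid [576.3135    -8.194284] 326.56287
```

View pics/scene1.png

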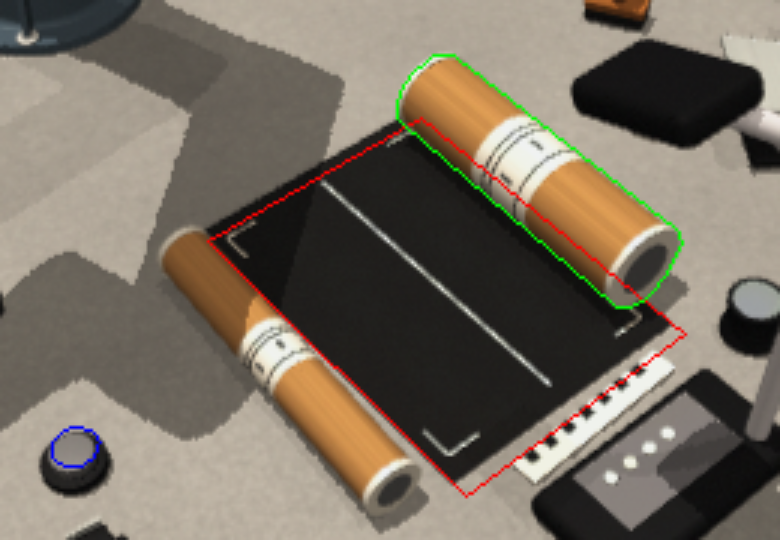

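View pics/side1.png

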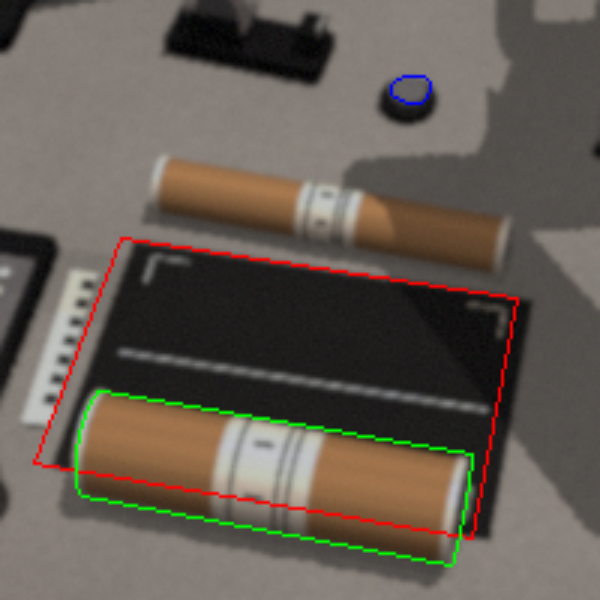

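Request:
carry_out(
  steps=[
    [35, 32, 0, 0, 0, -3.3, 0],
    [35, 32, 0, 0, 0, -3.3, 0],
    [35, 32, 0, 0, 0, -3.3, 0],
    [35, 32, 0, 0, 0, -3.3, 0],
    [35, 32, 0, 0, 0, -3.3, 0],
    [35, 32, 0, 0, 0, -3.3, 0],
    [35, 32, 0, 0, 0, -3.3, 0],
    [35, 32, 0, 0, 0, -3.3, 0],
    [0, 0, 0, 0, 0, 0, 0],
  ],
  grip_force=20,
)

```text
time: 2.92
eef_pos: [498.6, -327.7, 222.6]
ee_rot: [-3.141, -0.001, -0.102]
contact_force: [-0.5, -0.2, 0.2]
grip_width: 6.0
grip_force: 0.0
```

```bash
python3 - <<'E'
from h import *
p=env.camera("wrist"); cv2.imwrite("pics/w1.png",p["frame"]); print(w(p,[0,0,0]),env.get_state()["eef_pos"],env.get_state()["ee_rot"])
print([(w(p,r["at"]).round(),r["confidence"]) for r in env.recognise("shutter_top",p)])
for pp in (p,env.camera("side"),env.camera("scene")):
  for s in env.silhouettes("shutter",pp)[:2]:
    v,u=np.argwhere(s["region"]).mean(0); print(u,v,s["region"].sum(),plane(pp,u,v,14),s["confidence"])
  im=pp["frame"].astype(int)
sc=env.camera("scene");sd=env.camera("side")
for pp,L in((sc,[(287.3,241),(363,308)]),(sd,[(239.3,237),(363,256.7)])):
  a,b=[plane(pp,*l,1)[:2] for l in L]; print(a,b,(a+b)/2,np.linalg.norm(a-b))
E
```

```text
[ 576.467605   -337.70263392  385.09130557] [ 497.39625724 -329.15625371  222.53543039] [ 3.14120382e+00  1.81096484e-04 -1.03378247e-01]
[(array([ 504., -333.,   19.]), 0.98)]
335.3543307086614 150.11023622047244 127 [ 504.0548916  -333.00437433   14.        ] 0.6
203.72486772486772 331.78306878306876 189 [ 499.98844144 -332.00901126   14.        ] 0.54
[415.18720792   5.42857369] [710.49626439 -22.89384026] [562.84173616  -8.73263329] 296.6641164128806
[711.94634088 -21.03476357] [411.83992984   9.73202419] [561.89313536  -5.65136969] 301.6793880553971
```

View pics/w1.png

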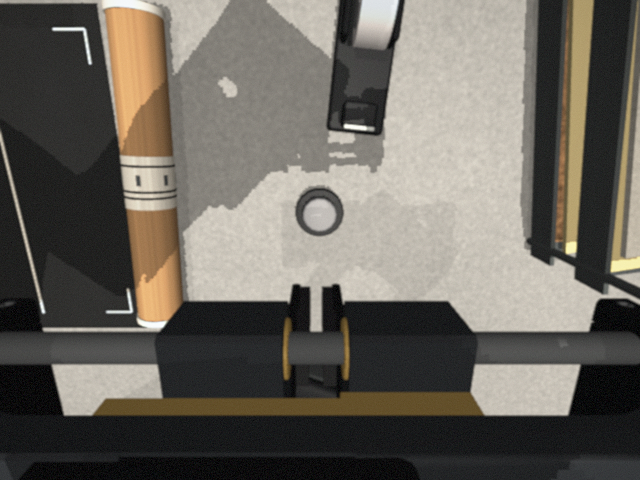

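Request:
carry_out(
  steps=[
    [7, 45.5, 0, 0, 0, 0, 0],
    [7, 45.5, 0, 0, 0, 0, 0],
    [7, 45.5, 0, 0, 0, 0, 0],
    [7, 45.5, 0, 0, 0, 0, 0],
    [7, 45.5, 0, 0, 0, 0, 0],
    [7, 45.5, 0, 0, 0, 0, 0],
    [7, 45.5, 0, 0, 0, 0, 0],
    [7, 45.5, 0, 0, 0, 0, 0],
    [7, 45.5, -20, 0, 0, 0, 0],
    [7, 44, -40, 0, 0, 0, 0],
    [0, 0, 0, 0, 0, 0, 0],
  ],
)

```text
time: 4.75
eef_pos: [564.2, 125.5, 159.5]
ee_rot: [3.141, 0.007, -0.103]
contact_force: [0.0, 0.2, 0.4]
grip_width: 0.3
grip_force: 0.0
```

```bash
python3 - <<'E'
from h import *
p=env.camera("wrist"); s=env.get_state(); print(w(p,[0,0,0]),s["eef_pos"],s["ee_rot"],s["contact_force"],s["grip_width"])
cv2.imwrite("pics/w2.png",p["frame"])
ps=[env.camera("scene"),env.camera("side")]
for q in ps: print(fit_tube([q],[568,115,-120.]))
E
```

```text
[643.18801522 115.44911577 321.3434578 ] [565.40324307 124.02640132 161.02542431] [ 3.14080647  0.00358497 -0.10462549] [-0.0993039  -0.25607776  1.04575367] 0.3781089055850035
(array([ 568.14539149,  114.10023742, -125.13027531]), np.float64(0.06359781950333132))
(array([ 569.21014583,  117.04268818, -116.48807632]), np.float64(0.10227743271221534))
```

View pics/w2.png

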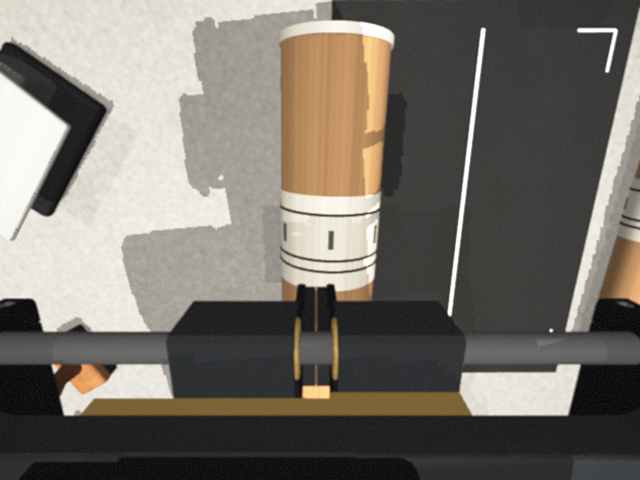

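Request:
carry_out(
  steps=[
    [2, 1, -30, 0, 0, 0, 0],
    [0, 0, -30, 0, 0, 0, 0],
    [0, 0, -16, 0, 0, 0, 0],
    [0, 0, -3, 0, 0, 0, 0],
    [0, 0, 0, 0, 0, 0, 0],
  ],
)

```text
time: 5.62
eef_pos: [569.3, 123.9, 84.3]
ee_rot: [-3.141, -0.001, -0.107]
contact_force: [-0.4, 0.0, -0.2]
grip_width: 0.5
grip_force: 0.0
```

Request:
carry_out(
  steps=[
    [0, 0, -2, 0, 0, 0, 0],
    [0, 0, -1.5, 0, 0, 0, 0],
    [0, 0, 0, 0, 0, 0, 0],
  ],
)

```text
time: 6.0
eef_pos: [568.6, 124.3, 80.3]
ee_rot: [-3.142, -0.0, -0.107]
contact_force: [1.0, 0.4, 1.1]
grip_width: 0.6
grip_force: 0.0
```

Request:
carry_out(
  steps=[
    [0, 0, -1, 0, 0, 0, 0],
    [0, 0, 0, 0, 0, 0, 0],
  ],
)

```text
time: 6.25
eef_pos: [568.5, 124.3, 79.0]
ee_rot: [3.142, 0.0, -0.107]
contact_force: [0.6, 0.3, -0.7]
grip_width: 0.3
grip_force: 0.0
```

Request:
carry_out(
  steps=[
    [0, 0, -1, 0, 0, 0, 0],
    [0, 0, 0, 0, 0, 0, 0],
  ],
)

```text
time: 6.5
eef_pos: [568.7, 124.3, 78.4]
ee_rot: [-3.141, -0.0, -0.107]
contact_force: [-0.4, 0.5, 3.9]
grip_width: 0.7
grip_force: 1.7
```

Request:
carry_out(
  steps=[
    [0, 0, -0.7, 0, 0, 0, 0],
    [-0.4, -3, 0, 0, 0, 0, 0],
    [-0.7, -6, 0, 0, 0, 0, 0],
    [-0.7, -6, 0, 0, 0, 0, 0],
    [-0.4, -3, 0, 0, 0, 0, 0],
  ],
)

```text
time: 7.12
eef_pos: [566.4, 106.1, 78.7]
ee_rot: [-3.141, -0.0, -0.107]
contact_force: [-1.3, 0.4, 10.0]
grip_width: 0.2
grip_force: 5.0
```

```bash
python3 - <<'E'
from h import *
s=env.get_state(); print(s["eef_pos"],s["contact_force"])
for n in("scene","side"):print(fit_tube([env.camera(n)],[568,105,-120.]))
E
```

```text
[566.36782379 106.12586948  78.65515377] [-1.25308815  0.44784844  9.9548832 ]
(array([ 569.67032969,  103.82770009, -128.85327179]), np.float64(0.2670488835244418))
(array([ 569.83982167,  106.42360413, -125.53981349]), np.float64(0.19798868636077938))
```

Rolling works: the tip moved 18 mm and the tube about 9 mm.

Request:
carry_out(
  steps=[
    [-0.7, -5, 0, 0, 0, 0, 0],
    [-0.7, -6, 0, 0, 0, 0, 0],
    [-0.7, -6, 0, 0, 0, 0, 0],
    [-0.6, -5, 0, 0, 0, 0, 0],
    [-0.2, -2, 0, 0, 0, 0, 0],
    [0, 0, 0, 0, 0, 0, 0],
  ],
)

```text
time: 8.07
eef_pos: [563.3, 81.9, 78.0]
ee_rot: [3.141, 0.0, -0.107]
contact_force: [-1.4, -0.2, 6.5]
grip_width: 0.2
grip_force: 3.3
```

Request:
carry_out(
  steps=[
    [0, 0, 3, 0, 0, 0, 0],
    [1, 6, 4, 0, 0, 0, 0],
    [1.5, 12, 0, 0, 0, 0, 0],
    [0.5, 5, 0, 0, 0, 0, 0],
    [0, 0, 0, 0, 0, 0, 0],
  ],
)

```text
time: 8.7
eef_pos: [566.3, 106.0, 84.2]
ee_rot: [3.142, 0.0, -0.106]
contact_force: [0.7, -0.6, 0.6]
grip_width: 0.4
grip_force: 0.0
```

```bash
cat > look.py <<'E'
from h import *
import sys
y=float(sys.argv[1])
s=env.get_state(); print(s["time"],s["eef_pos"],s["contact_force"])
a=-0.102;c=np.array([562.4,-7.2])
for n in("scene","side"):
    v,f=fit_tube([env.camera(n)],[568,y,-120.]); d=v[:2]-c
    print(v.round(1),round(f,3),"rel",(d@[np.cos(a),np.sin(a)]).round(1),(d@[-np.sin(a),np.cos(a)]).round(1))
E
python3 look.py 92
```

```text
8.7 [566.33913582 106.03965415  84.15864975] [ 0.68051251 -0.58839714  0.57823824]
[ 563.9   93.8 -121.9] 0.21 rel -8.8 100.7
[ 567.9   93.8 -135.2] 0.235 rel -4.8 101.1
```

Request:
carry_out(
  steps=[
    [0, 0, -5, 0, 0, 0, 0],
    [0, 0, -2, 0, 0, 0, 0],
    [-0.5, -4, 0, 0, 0, 0, 0],
    [-0.8, -7, 0, 0, 0, 0, 0],
    [-0.8, -7, 0, 0, 0, 0, 0],
    [-0.8, -7, 0, 0, 0, 0, 0],
    [-0.8, -7, 0, 0, 0, 0, 0],
    [-0.8, -7, 0, 0, 0, 0, 0],
    [-0.7, -6, 0, 0, 0, 0, 0],
    [-0.4, -3, 0, 0, 0, 0, 0],
    [0, 0, 0, 0, 0, 0, 0],
  ],
)

```text
time: 10.28
eef_pos: [560.4, 56.8, 77.9]
ee_rot: [3.141, 0.001, -0.107]
contact_force: [-1.9, -1.6, 5.4]
grip_width: 0.4
grip_force: 3.1
```

Request:
carry_out(
  steps=[
    [0, 0, 3, 0, 0, 0, 0],
    [1, 6, 4, 0, 0, 0, 0],
    [1.5, 12, 0, 0, 0, 0, 0],
    [0.5, 5, 0, 0, 0, 0, 0],
    [0, 0, 0, 0, 0, 0, 0],
  ],
)

```text
time: 10.9
eef_pos: [563.7, 81.0, 84.2]
ee_rot: [3.142, 0.0, -0.106]
contact_force: [-0.2, 0.6, -0.0]
grip_width: 0.7
grip_force: 0.0
```

```bash
python3 look.py 68
```

```text
10.9 [563.72365624  81.03379134  84.17350734] [-0.23125085  0.56939789 -0.00839316]
[ 563.8   66.4 -109.4] 0.204 rel -6.1 73.4
[ 564.8   69.4 -127.4] 0.239 rel -5.4 76.5
```

Request:
carry_out(
  steps=[
    [0, 0, -5, 0, 0, 0, 0],
    [0, 0, -2, 0, 0, 0, 0],
    [-0.5, -4, 0, 0, 0, 0, 0],
    [-0.8, -7, 0, 0, 0, 0, 0],
    [-0.8, -7, 0, 0, 0, 0, 0],
    [-0.8, -7, 0, 0, 0, 0, 0],
    [-0.8, -7, 0, 0, 0, 0, 0],
    [-0.8, -7, 0, 0, 0, 0, 0],
    [-0.8, -7, 0, 0, 0, 0, 0],
    [-0.4, -4, 0, 0, 0, 0, 0],
    [0, 0, 0, 0, 0, 0, 0],
  ],
)

```text
time: 12.48
eef_pos: [557.7, 29.8, 77.7]
ee_rot: [3.141, 0.001, -0.107]
contact_force: [-1.4, 0.1, 7.2]
grip_width: 0.5
grip_force: 3.3
```

Request:
carry_out(
  steps=[
    [0, 0, 3, 0, 0, 0, 0],
    [1, 6, 4, 0, 0, 0, 0],
    [1.5, 12, 0, 0, 0, 0, 0],
    [0.5, 6, 0, 0, 0, 0, 0],
    [0, 0, 0, 0, 0, 0, 0],
  ],
)

```text
time: 13.1
eef_pos: [561.0, 55.2, 84.2]
ee_rot: [-3.142, 0.0, -0.105]
contact_force: [-0.3, 0.2, 0.7]
grip_width: 0.6
grip_force: 0.0
```

```bash
python3 look.py 43
```

```text
13.1 [561.03043701  55.16107572  84.16916871] [-0.31229997  0.17554118  0.65186473]
[561.7  39.8 -97.2] 0.247 rel -5.5 46.7
[ 561.3   43.5 -146.7] 0.233 rel -6.3 50.3
```

Request:
carry_out(
  steps=[
    [0, 0, -5, 0, 0, 0, 0],
    [0, 0, -2, 0, 0, 0, 0],
    [-0.5, -4, 0, 0, 0, 0, 0],
    [-0.8, -7, 0, 0, 0, 0, 0],
    [-0.8, -7, 0, 0, 0, 0, 0],
    [-0.8, -7, 0, 0, 0, 0, 0],
    [-0.8, -7, 0, 0, 0, 0, 0],
    [-0.8, -7, 0, 0, 0, 0, 0],
    [-0.8, -7, 0, 0, 0, 0, 0],
    [-0.4, -4, 0, 0, 0, 0, 0],
    [0, 0, 0, 0, 0, 0, 0],
  ],
)

```text
time: 14.68
eef_pos: [555.0, 3.9, 77.6]
ee_rot: [3.141, 0.001, -0.107]
contact_force: [-1.5, 0.3, 6.2]
grip_width: 0.1
grip_force: 3.1
```

Request:
carry_out(
  steps=[
    [0, 0, 3, 0, 0, 0, 0],
    [1, 6, 4, 0, 0, 0, 0],
    [1.5, 12, 0, 0, 0, 0, 0],
    [0.5, 6, 0, 0, 0, 0, 0],
    [0, 0, 0, 0, 0, 0, 0],
  ],
)

```text
time: 15.3
eef_pos: [558.3, 29.2, 84.2]
ee_rot: [3.142, 0.0, -0.105]
contact_force: [-0.4, 0.8, -0.1]
grip_width: 0.5
grip_force: 0.0
```

```bash
python3 look.py 17
```

```text
15.3 [558.32206263  29.18843764  84.19851085] [-0.44947238  0.81722056 -0.13505685]
[ 555.9   17.6 -133.5] 0.223 rel -9.0 24.0
[ 559.7   18.9 -120.6] 0.256 rel -5.3 25.7
```

Request:
carry_out(
  steps=[
    [0, 0, -5, 0, 0, 0, 0],
    [0, 0, -2, 0, 0, 0, 0],
    [-0.5, -4, 0, 0, 0, 0, 0],
    [-0.8, -7, 0, 0, 0, 0, 0],
    [-0.8, -7, 0, 0, 0, 0, 0],
    [-0.8, -7, 0, 0, 0, 0, 0],
    [-0.8, -7, 0, 0, 0, 0, 0],
    [-0.8, -7, 0, 0, 0, 0, 0],
    [-0.6, -5, 0, 0, 0, 0, 0],
    [-0.4, -3, 0, 0, 0, 0, 0],
    [-0.1, -1, 0, 0, 0, 0, 0],
    [0, 0, 0, 0, 0, 0, 0],
  ],
)

```text
time: 17.0
eef_pos: [552.5, -20.0, 77.7]
ee_rot: [3.141, 0.001, -0.107]
contact_force: [-1.3, 0.4, 5.6]
grip_width: 0.3
grip_force: 3.0
```

Request:
carry_out(
  steps=[
    [0, 0, 0, 0, 0, 0, 0],
    [0, 0, 2, 0, 0, 0, 0],
    [0, 0, 6, 0, 0, 0, 0],
    [0, 0, 50, 0, 0, 0, 0],
    [0, 0, 50, 0, 0, 0, 0],
    [0, -40, 30, 0, 0, 0, 0],
    [0, -60, 0, 0, 0, 0, 0],
    [0, -60, 0, 0, 0, 0, 0],
    [0, 0, 0, 0, 0, 0, 0],
  ],
)

```text
time: 18.12
eef_pos: [553.4, -184.4, 215.6]
ee_rot: [3.14, -0.002, -0.113]
contact_force: [0.8, 0.9, -0.1]
grip_width: 0.4
grip_force: 0.0
```

```bash
cat >> look.py <<'E'
im=[env.camera(n)["frame"] for n in("scene","side")]
cv2.imwrite(f"pics/l{int(s['time']*10)}.png",np.hstack([cv2.resize(im[0][170:370,180:440],(400,308)),cv2.resize(im[1][120:320,180:440],(400,308))]))
E
python3 look.py -7; ls pics
```

```text
18.125 [ 553.35197194 -184.39163082  215.62753903] [ 0.83448403  0.87015011 -0.06867906]
[ 551.9   -7.1 -113.2] 0.052 rel -10.4 -1.0
[ 554.4   -4.7 -110. ] 0.057 rel -8.2 1.7
l181.png
scene0.png
scene1.png
side0.png
side1.png
w1.png
w2.png
```

View pics/l181.png

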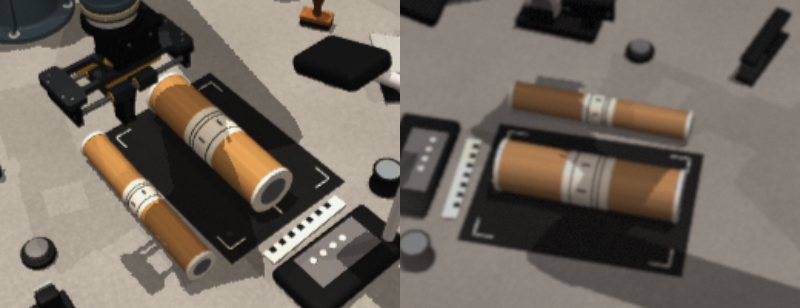

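Request:
carry_out(
  steps=[
    [-13, -37, 0, 0, 0, 0, 0],
    [-13, -37, 0, 0, 0, 0, 0],
    [-13, -37, -20, 0, 0, 0, 0],
    [-10, -34, -40, 0, 0, 0, 0],
    [0, 0, 0, 0, 0, 0, 0],
  ],
)

```text
time: 19.05
eef_pos: [502.0, -324.4, 152.4]
ee_rot: [-3.138, 0.005, -0.109]
contact_force: [-0.6, 0.3, -0.3]
grip_width: 0.5
grip_force: 0.0
```

```bash
python3 - <<'E'
from h import *
p=env.camera("wrist"); s=env.get_state(); print(s["eef_pos"],s["time"])
print([(w(p,r["at"]).round(),r["confidence"]) for r in env.recognise("shutter_top",p)])
for m in env.silhouettes("shutter",p)[:1]:
    v,u=np.argwhere(m["region"]).mean(0);print(u,v,plane(p,u,v,20),m["region"].sum())
g=cv2.cvtColor(p["frame"],cv2.COLOR_BGR2GRAY)
cv2.imwrite("pics/w3.png",p["frame"])
for q in ("scene","side"): print(fit_tube([env.camera(q)],[553,-6,-110.]))
E
```

```text
[ 503.20142495 -323.72446838  154.0485523 ] 19.1
[(array([ 503., -332.,   20.]), 0.61)]
324.7794836008374 232.14096301465457 [ 501.64079644 -333.48360881   20.        ] 1433
(array([ 604.07329457,   40.46408132, -148.9464446 ]), np.float64(0.8454165810912576))
(array([ 554.72096033,   -5.70506205, -128.20103524]), np.float64(0.05187586845761927))
```

View pics/w3.png

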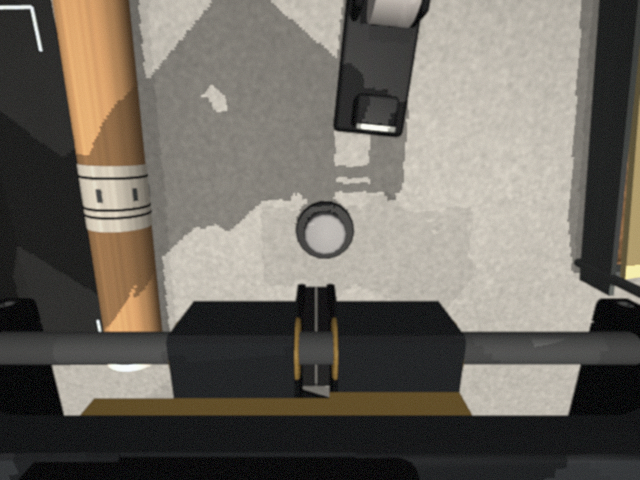

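The tube is on the line, at about (553,-6) with yaw -0.11, and the wrist view puts the button at (502,-333). Next I'll press it.

Request:
carry_out(
  steps=[
    [-1, -5, -40, 0, 0, 0, 0],
    [0, -4, -40, 0, 0, 0, 0],
    [0, 0, -30, 0, 0, 0, 0],
    [0, 0, -14, 0, 0, 0, 0],
    [0, 0, 0, 0, 0, 0, 0],
  ],
)

```text
time: 20.02
eef_pos: [502.9, -333.2, 31.1]
ee_rot: [-3.141, 0.001, -0.106]
contact_force: [0.2, 0.5, 0.1]
grip_width: 0.2
grip_force: 0.0
```

Request:
carry_out(
  steps=[
    [0, 0, -5, 0, 0, 0, 0],
    [0, 0, -4, 0, 0, 0, 0],
    [0, 0, -2, 0, 0, 0, 0],
    [0, 0, 0, 0, 0, 0, 0],
  ],
)

```text
time: 20.52
eef_pos: [503.3, -334.1, 20.9]
ee_rot: [3.141, -0.001, -0.107]
contact_force: [0.7, 0.2, 1.9]
grip_width: 0.3
grip_force: 1.1
```

Request:
carry_out(
  steps=[
    [0, 0, -2, 0, 0, 0, 0],
    [0, 0, -2, 0, 0, 0, 0],
    [0, 0, -1, 0, 0, 0, 0],
    [0, 0, 0, 0, 0, 0, 0],
  ],
)

```text
time: 21.02
eef_pos: [503.4, -334.2, 16.4]
ee_rot: [3.141, -0.001, -0.107]
contact_force: [0.6, 0.4, 8.1]
grip_width: 0.1
grip_force: 4.3
```

The force reached 8 N at z 16.4, so the button is fully down. I'll lift off now.

Request:
carry_out(
  steps=[
    [0, 0, 0, 0, 0, 0, 0],
    [0, 0, 8, 0, 0, 0, 0],
    [0, 0, 30, 0, 0, 0, 0],
    [0, 0, 50, 0, 0, 0, 0],
    [0, 0, 50, 0, 0, 0, 0],
    [0, 0, 40, 0, 0, 0, 0],
    [0, 0, 0, 0, 0, 0, 0],
  ],
)

```text
time: 21.9
eef_pos: [504.1, -335.0, 196.7]
ee_rot: [3.137, -0.005, -0.107]
contact_force: [1.3, 0.3, -0.6]
grip_width: 0.4
grip_force: 0.0
```

```bash
python3 - <<'E'
from h import *
s=env.get_state(); print(s["eef_pos"],s["contact_force"],s["time"])
for q in ("scene","side"): print(fit_tube([env.camera(q)],[553,-6,-110.]))
print(env.hand_in())
E
```

```text
[ 504.10523329 -335.00043987  196.71967926] [ 1.29972072  0.30175653 -0.6402456 ] 21.9
(array([ 549.81461128,   -4.67628565, -132.63618424]), np.float64(0.08105022831050224))
(array([ 554.20934339,   -7.36122632, -115.62473208]), np.float64(0.06244196843082639))
the job is handed in; nothing more can be done
None
```

I rolled the thick tube onto the mat's centre line (within about 2 mm and 2° by camera fit), let go, pressed the shutter (8 N) and lifted off it, and handed the job in at about 22 s; no verdict came back.

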